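# Slack the feed wheel back one notch

## Task

On the small grey feed stand, push the upstanding thumb lever of the ratchet pawl over to the left with a fingertip so that the pawl lifts out of the toothed wheel and stays thrown back, then push the topmost bar of the star behind it to the left, turning the wheel backward by one notch. Then push the lever back to the right so that the pawl drops fully home behind the next tooth. Only push with the fingers: do not pinch the lever or the bar, do not run the wheel forward or on to a second notch, and leave the loose things round the stand where they are.

Things in the scene. Friction and masses are not known exactly. Their poses are not given: they have to be found in the camera images.
- feed_stand: grey bench stand, fixed, 220 mm high, base 125 x 130 x 12 mm from x = -37 to 88 mm. Origin on the bench; x points away from the robot's side along the wheel axis, y to the left seen from there, z up; sizes below are in this frame. Toothed wheel and pawl at x = -6 to 6 mm, cheek plate at x = 12 to 20 (top 14 mm above the pawl pivot), rear cheek at x = 44 to 52 (top z = 129 mm)
- feed_wheel (a joint): turn of the wheel, rad, near 0 at the start; grows as it turns backward (top goes left, +y). 10 teeth: a notch = 0.628. The seated pawl stops it at about 0.03, and one notch back at about 0.66; forward it goes freely under the clicking pawl. It stays where left (2 to 3 N at a bar moves it). From about 0.40 to 0.64 the pawl drops into the next gap; beyond 0.68 it lands on a tooth tip
- pawl (a joint): swing of the pawl, rad: 0 seated in the teeth, grows as the nose lifts and the lever leans left, stop at 0.95. It balances at about 0.63: past that it falls over to 0.95 by its own weight and stays there; short of it it falls back into the teeth. About 0.25 lifts the nose clear. Takes about 1 N
- pawl_pivot (a point): pivot of the pawl on the stand, at x = 0, y = 40 mm, z = 156 mm in the stand's frame. The pawl arm reaches right (-y) from here over the wheel to its nose at y = -10 mm; its upper side is less than 10 mm above the pivot when seated.
- lever_tip (a point): middle of the free end of the pawl's thumb lever, a flat dark bar 10 mm wide (y), 16 mm deep (x), that runs 60 mm up from the pivot; moves with the pawl. Seated, the lever leans 17 degrees (0.297 rad) to the right, its end 18 mm right of and 57 mm above the pivot; thrown back it leans 37 degrees to the left, its end 36 mm left of and 48 mm above the pivot
- wheel_axis (a point): point on the level wheel axis in the plane of the star: x = 64 mm, y = 0, z = 105 mm in the stand's frame. Toothed disc (radius 46 mm, front), roller and star of five bars 12 x 12 mm (centred on x = 64 mm, behind) are one piece
- bar_end (a point): middle of the outer end of the topmost bar of the star, 88 mm from the wheel axis; at the start the bar leans 18 degrees (0.314 rad) to the right of straight up; one notch back it leans 18 degrees to the left. The next bars stand 72 degrees either side. Moves with the wheel.
- nut: loose steel M20 nut, 30 x 34 x 16 mm, in front of the stand, origin at its underside; leave alone
- bolt: loose hexagon bolt 90 mm long, 28 mm high, lying behind the stand, origin at its underside; leave alone
- sample_tin_2: loose aluminium tin with lid, 71 mm across, 47 mm high, nearer the robot; origin at its underside; leave alone
- sample_tin_3: loose aluminium tin with lid, 58 mm across, 34 mm high, nearer the robot; origin at its underside; leave alone

How it is judged:
By the outcome, as a careful person would: the job done as asked, in the order asked, and still so for the second after the job is handed in, with the robot touching nothing.
It also fails if it takes over 51 s, if anything falls off the work surface, if the arm or the gripper's body presses on something with over 40 N, if the wrist force passes 120 N, or if a joint passes its speed limit or range.

## Robot

A 6-joint arm with a two-finger parallel gripper is mounted at the origin on the work surface; the furniture and walls round the work are solid. World frame = base frame: x ahead of the robot, y to its left, z up, the work surface at z = 0. Lengths are in m, angles in rad, forces in N, time in s.
With the tool pointing down it reaches from about 0.375 to 0.9 m from the base axis. Payload 3.1 kg.
Tool frame: the origin (TCP) lies on the centre line of the jaws, within the pads' length; the fingertips stand 25 mm ahead of it and the grasp point (between the pads) lies 6 mm ahead of it (bot.nose_length is the z of the fingertips in the tool frame, in m); z points along the fingers, y is the line along which they close (so a half turn about z gives the same grasp; the last joint's range is limited). The gripper opens to 87 mm and grips with 3 to 60 N. Pads are 19 mm wide; open, the fingers measure 117 mm over their backs; the gripper's body (75 mm by 190 mm) begins 51 mm behind the grasp point.
Start: joints at [1.149, 0.527, 1.433, -0, 1.181, -0.178], TCP at [0.15, 0.607, 0.248] pointing down, gripper open.
Joint ranges: [-3.08, 3.08], [-0.75, 2.2], [0.22, 2.44], [-1.43, 4.57], [0, 2.65], [-2.85, 2.85]. Speed limits (rad/s): [2.79, 2.79, 3.14, 3.14, 3.14, 3.14].

## Interface

Orientations are given as a unit quaternion [w, x, y, z].
In Python, from station import bot, camrig, observe gives the robot as it stands (bot), with the cameras (camrig) and the readings as plain functions.
- The arm moves only by the tool step_hand, called after ">>>" as name(argument=value, ...) on one line, values as JSON. Schema: {"type":"object","properties":{"segments":{"type":"object","properties":{"rows":{"type":"array","items":{"type":"array","items":{"type":"number"},"minItems":5,"maxItems":5},"minItems":1,"maxItems":10}},"additionalProperties":false,"required":["rows"]},"grip_n":{"type":"number"},"only":{"type":"string"},"quiet":{"type":"boolean"},"lines":{"type":"string"}},"required":["segments"],"additionalProperties":false}. segments is an object whose key "rows" holds a list of rows, 1 to 10 of them, each of 5 numbers: dx, dy, dz in m, then a turn about the tool's z in rad, then the opening from 0.0 (shut) to 1.0 (fully open); each row is the pose to reach, as a shift and turn from the pose commanded when the call began, along the tool's axes at that moment; what a row does not reach only later rows make up. A row lasts 1/10 s, in which the tool goes at most 0.05 m and 0.15 rad, less where a joint would pass 70% of its speed; a pose out of reach is approached as far as the arm can. The fingers move at their own pace and stop on an object; grip_n is the grip in N (left out, the last holds). Time passes only in rows, so rows that do not move let the fingers close. The tool returns the time, the measured TCP pose, the force, the opening and the grip force at its end. only (a regular expression) keeps the lines of the reply that match it, lines (a string "A,B") keeps lines A to B, and quiet returns only ok. Input that does not fit is refused with a message, and nothing moves.
- observe(): the state, without advancing time (a new reading comes with each control period).
- camrig.capture(name): name is "side" or "top"; returns the picture (384x512x3 uint8, blue, green, red); there is no depth.
- camrig.camera_params(name): a dict with "camera_matrix" (3x3 intrinsics, pixels), "k1" (the pictures are not rectified: a ray, as slopes to the right and down, at radius r is drawn at 1 + k1 r^2 times it, then the intrinsics apply), "xyz" and "attitude" of the camera in the world. Camera axes: x right, y down, z forward; pixel columns grow to the right and rows downward; lengths in m; the calibration is good to about 2 mm. A picture is of the moment at which its call begins. camera_params takes no time and is no camera call.
- bot.hand_in(): hands the job in; it is judged then, once.
The state is a dict: "clock": time; "joint_positions": joint angles; "dq": joint speeds; "joint_torque": joint torques, N m; "position": TCP position; "orientation": TCP orientation; "wrist_force": force on the tool from outside, world axes, zero at the start; "moment": the same for the moment, N m; "width": opening from 0.0 (shut) to 1.0 (fully open); "grasp_force": force on a finger pad.
Only numpy, scipy, OpenCV 4.12 (cv2) and the standard library are available. Lean on these libraries where they do the work, as an engineer would, in place of code of your own. Each camera call takes 0.05 s, during which the arm holds its last target. There are 200 camera calls.

## Working session

There is one attempt and no reset: what is moved stays moved. The work goes in short steps, Python scripts to look and compute and a tool call to move; the robot and the scene stay as the last step left them, time stands still between calls to the robot, and variables do not carry over. Pictures are saved under pics/ and viewed, at most 10 in all, crops included, and the job is handed in when it is done.

```bash
ls; mkdir -p pics; python3 - <<'E'
from station import bot, camrig, observe
import cv2
for n in("side","top"):
    cv2.imwrite(f"pics/{n}0.png",camrig.capture(n)); print(n,camrig.camera_params(n))
s=observe();print(s, bot.nose_length)
E
```

```text
pics
station.py
side {'camera_matrix': array([[419.95511839,   0.        , 255.69917766],
       [  0.        , 419.95511839, 192.13829774],
       [  0.        ,   0.        ,   1.        ]]), 'k1': 0.02899438443319162, 'xyz': array([ 0.35857564, -0.34902798,  0.71536101]), 'attitude': array([-0.40710394,  0.90729748, -0.09749019,  0.03966514])}
top {'camera_matrix': array([[492.19245187,   0.        , 250.63289801],
       [  0.        , 492.19245187, 183.66861097],
       [  0.        ,   0.        ,   1.        ]]), 'k1': -0.02370888526905547, 'xyz': array([0.28671527, 0.26195409, 1.12280151]), 'attitude': array([-0.08073256,  0.7462891 , -0.65631727,  0.07604262])}
{'clock': 0.1, 'joint_positions': array([ 1.14949258e+00,  5.28351542e-01,  1.43377758e+00, -8.75404523e-06,
        1.18140403e+00, -1.78490073e-01]), 'dq': array([-0.00137832, -0.00303817, -0.00289901,  0.00118925, -0.0006781 ,
       -0.00082382]), 'joint_torque': array([-8.73440640e-04, -4.40984666e+01, -1.77150321e+01,  6.34458871e-02,
        5.33689745e-02, -3.79403457e-05]), 'position': array([0.14998412, 0.60610439, 0.24668167]), 'orientation': array([-2.82765690e-04,  1.21107096e-01,  9.92638973e-01, -9.28140088e-04]), 'wrist_force': array([-0.10442652,  0.10519428, -0.19792914]), 'moment': array([-0.03634879,  0.01425338, -0.02381054]), 'grasp_force': 0.0, 'width': 0.9997988213404767} 0.025
```

View pics/side0.png

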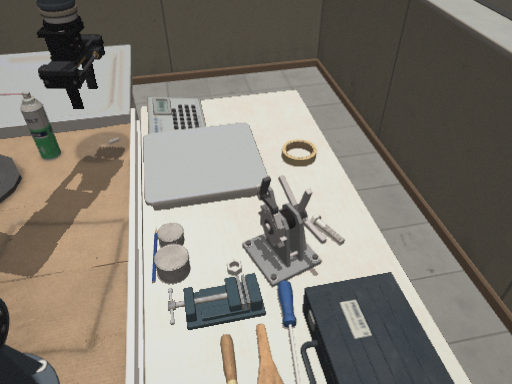

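View pics/top0.png

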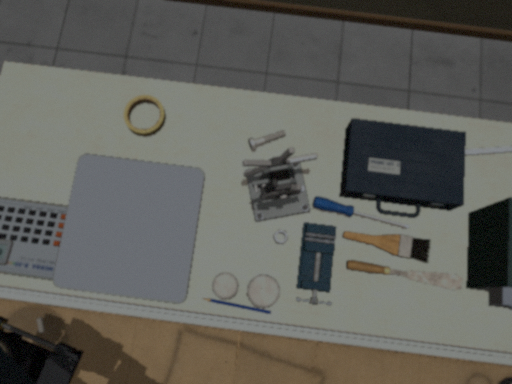

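```bash
python3 - <<'E'
import cv2,numpy as np
a=cv2.imread("pics/side0.png")[165:290,230:350]; b=cv2.imread("pics/top0.png")[120:230,230:330]
a=cv2.resize(a,(480,500),interpolation=cv2.INTER_CUBIC)
b=cv2.resize(b,(500,550),interpolation=cv2.INTER_CUBIC)
cv2.imwrite("pics/a.png",cv2.resize(a,(576,600)));cv2.imwrite("pics/b.png",np.clip(b*1.3,0,255))
E
cat > h.py <<'E'
import numpy as np, cv2
from station import bot, camrig, observe
from scipy.spatial.transform import Rotation as R
def cam(n):
    p=camrig.camera_params(n); q=p["attitude"]; return p["camera_matrix"],p["k1"],p["xyz"],R.from_quat(q[[1,2,3,0]]).as_matrix()
def ray(n,uv):
    K,k,c,M=cam(n); d=cv2.undistortPoints(np.array([[uv]],float),K,np.array([k,0,0,0.]))[0,0]
    return c,M@np.r_[d,1]
def onz(n,uv,z):
    c,d=ray(n,uv); return c+d*(z-c[2])/d[2]
def proj(n,P):
    K,k,c,M=cam(n); q=(np.atleast_2d(P)-c)@M
    return cv2.projectPoints(q,np.zeros(3),np.zeros(3),K,np.array([k,0,0,0.]))[0][:,0]
def tri(uvs,uvt):
    (c1,d1),(c2,d2)=ray("side",uvs),ray("top",uvt)
    t=np.linalg.lstsq(np.c_[d1,-d2],c2-c1,rcond=None)[0]
    p,q=c1+t[0]*d1,c2+t[1]*d2; return (p+q)/2,np.linalg.norm(p-q)
E
```

```text
[ WARN:0@0.074] global loadsave.cpp:1063 imwrite_ Unsupported depth image for selected encoder is fallbacked to CV_8U.
```

View pics/a.png

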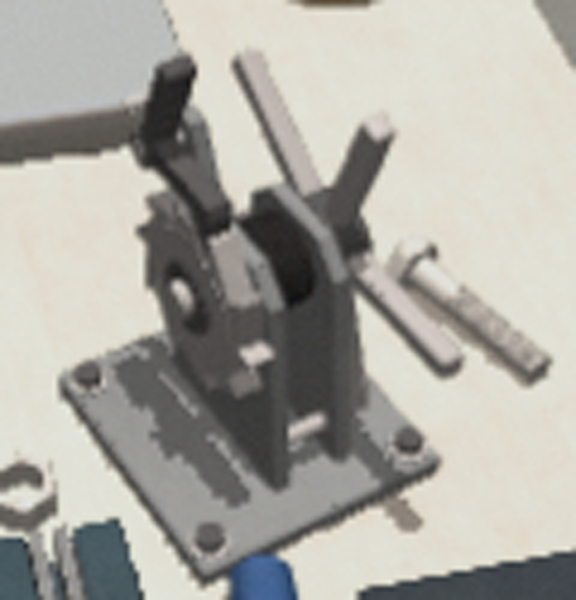

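View pics/b.png

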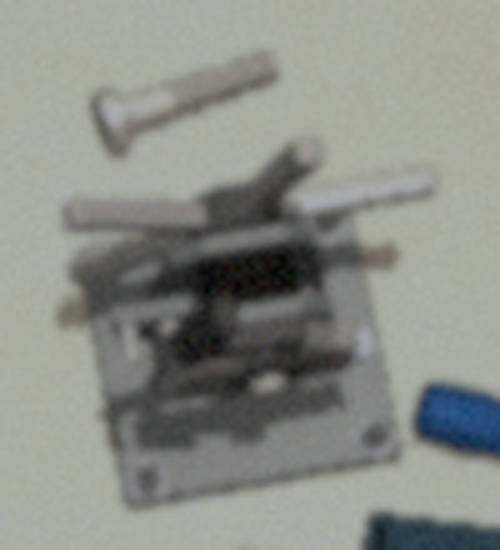

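```bash
cat > s.py <<'E'
from h import *
S=[(242.9,244.3),(272.3,284.2),(321.7,260.5)]
T=[(255.6,220.8),(309.6,211.6)]
A=[onz("side",p,.012) for p in S]; B=[onz("top",p,.012) for p in T]
print(np.round(A,4),np.round(B,4))
print([np.linalg.norm(A[1]-A[0]),np.linalg.norm(A[2]-A[1])],np.linalg.norm(B[1]-B[0]))
# stand fit: rigid 2D
L=np.array([[-.037,.065],[-.037,-.065],[.088,-.065],[-.037,.065],[-.037,-.065]]);W=np.array(A+B)[:,:2]
Lc,Wc=L-L.mean(0),W-W.mean(0)
th=np.arctan2((Lc[:,0]*Wc[:,1]-Lc[:,1]*Wc[:,0]).sum(),(Lc*Wc).sum())
Rz=np.array([[np.cos(th),-np.sin(th)],[np.sin(th),np.cos(th)]]);o=W.mean(0)-Rz@L.mean(0)
print("th",th,"o",o,"res",np.round(W-(L@Rz.T+o),4))
def w(p): return np.r_[o+Rz@np.array(p[:2]),p[2]]
for n,p in dict(lever=(0,.022,.213),piv=(0,.04,.156),bar=(.064,-.027,.189)).items():
    print(n,w(p),proj("side",w(p)),proj("top",w(p)))
print(camrig.camera_params("side") and "", "expected lever px side ~(267.4,179) top?, bar side (309,191) top (291,150)")
E
python3 s.py
```

```text
[[0.4547 0.2605 0.012 ]
 [0.4929 0.1435 0.012 ]
 [0.6097 0.18   0.012 ]] [[0.4522 0.2633 0.012 ]
 [0.489  0.1434 0.012 ]]
[np.float64(0.12306133226304519), np.float64(0.12240102601364704)] 0.12541555760594364
th 0.31118414707700887 o [0.50714865 0.21419151] res [[ 0.0027 -0.0042]
 [ 0.001   0.0025]
 [-0.0011  0.0007]
 [ 0.0002 -0.0014]
 [-0.0028  0.0024]]
lever [0.50041255 0.23513488 0.213     ] [[266.53998302 178.75433282]] [[275.34099123 182.13658112]]
piv [0.4949012  0.25227037 0.156     ] [[261.57849212 195.8064482 ]] [[264.94903585 190.05808574]]
bar [0.57634186 0.20808418 0.189     ] [[309.00685535 191.90442816]] [[292.67830262 149.45551704]]
 expected lever px side ~(267.4,179) top?, bar side (309,191) top (291,150)
```

```bash
cat >> s.py <<'E'
E
cat > g.py <<'E'
import sys
import contextlib,io
with contextlib.redirect_stdout(io.StringIO()): from s import *
def rel(tgt=None):
    s=observe(); q=s["orientation"]; M=R.from_quat(q[[1,2,3,0]]).as_matrix(); tip=s["position"]+.025*M[:,2]
    st=np.r_[Rz.T@(tip[:2]-o),tip[2]]*1e3
    ty=np.arctan2(M[1,1],M[0,1])
    print("t",s["clock"],"tip in stand mm",st.round(1),"turn to go",round(ty-th,4),"F stand",(np.r_[Rz.T@s["wrist_force"][:2],s["wrist_force"][2]]).round(2))
    if tgt is not None: print("tool delta",(M.T@(w(np.array(tgt)/1e3)-tip)).round(4))
if __name__=="__main__":
    a=[float(x) for x in sys.argv[1:]]; rel(a if a else None)
E
python3 g.py -2 -15 240; python3 -c "
from g import *
print(tri((308.5,190),(291.4,149.6)))"
```

```text
t 0.1 tip in stand mm [-220.   482.4  221.7] turn to go 1.0168 F stand [-0.07  0.13 -0.2 ]
tool delta [-0.4471 -0.3083 -0.0179]
(array([0.57545222, 0.21064866, 0.19153859]), np.float64(0.0009969408945335772))
```

>>> step_hand(segments={"rows": [[-0.03,-0.02,-0.03,0.14,0],[-0.07,-0.05,-0.04,0.28,0],[-0.11,-0.076,-0.04,0.42,0],[-0.15,-0.103,-0.04,0.56,0],[-0.19,-0.13,-0.04,0.70,0],[-0.23,-0.158,-0.04,0.84,0],[-0.27,-0.186,-0.04,0.98,0],[-0.31,-0.214,-0.04,1.017,0],[-0.35,-0.241,-0.04,1.017,0],[-0.39,-0.269,-0.04,1.017,0]]})

```text
clock: 1.1
position: [0.4649, 0.2501, 0.2873]
orientation: [-0.0, 0.589, 0.808, -0.0]
wrist_force: [-0.1, 0.6, 0.4]
width: 0.175
grasp_force: 0.0
```

```bash
python3 g.py -2 -15 240
```

```text
t 1.1 tip in stand mm [-29.2  47.1 262.3] turn to go -0.0004 F stand [0.04 0.58 0.41]
tool delta [-0.0621  0.0272  0.0223]
```

>>> step_hand(segments={"rows": [[-0.03,0.014,0,0,0],[-0.062,0.027,0.01,0,0],[-0.062,0.027,0.02,0,0],[-0.062,0.027,0.02,0,0],[-0.062,0.027,0.02,0,0]]})

```text
clock: 1.6
position: [0.5076, 0.2015, 0.267]
orientation: [-0.001, 0.589, 0.808, -0.001]
wrist_force: [0.0, 0.4, 0.5]
width: 0.003
grasp_force: 0.0
```

```bash
python3 g.py -2 -5 190
```

```text
t 1.6 tip in stand mm [ -3.5 -12.2 242. ] turn to go 0.0004 F stand [0.14 0.43 0.45]
tool delta [0.0071 0.0016 0.052 ]
```

>>> step_hand(segments={"rows": [[0,0.001,0.025,0,0],[0,0.001,0.052,0,0],[0,0.001,0.052,0,0],[0.008,0.001,0.052,0,0],[0.014,0.001,0.052,0,0],[0.02,0.001,0.052,0,0],[0.026,0.001,0.052,0,0],[0.031,0.001,0.052,0,0],[0.036,0.001,0.052,0,0]]})

```text
clock: 2.5
position: [0.4987, 0.2361, 0.2159]
orientation: [0.0, 0.589, 0.808, 0.0]
wrist_force: [1.2, 0.0, -0.0]
width: 0.002
grasp_force: 0.2
```

```bash
python3 g.py -2 45.5 190; python3 -c "
from g import *
cv2.imwrite('pics/c.png',np.vstack([cv2.resize(camrig.capture('side')[150:250,230:350],(600,500))]))"
```

```text
t 2.5 tip in stand mm [ -1.3  23.5 190.9] turn to go 0.0 F stand [ 1.11 -0.34 -0.  ]
tool delta [ 0.022  -0.0007  0.0009]
```

View pics/c.png

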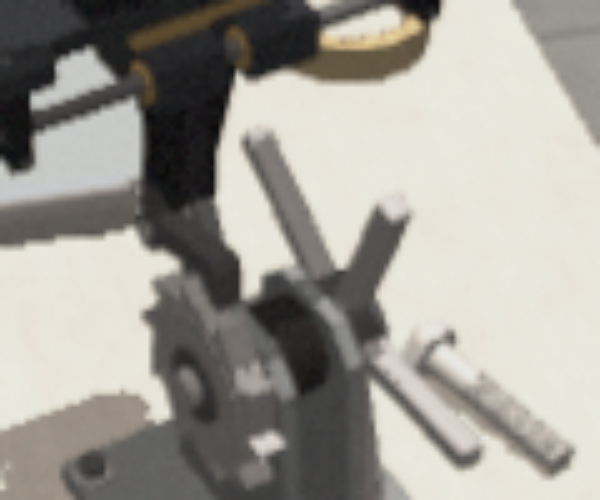

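The finger (about (180,170) in the crop) is against the lever, and the nose at (235,300) is starting to lift. I'll keep pushing.

>>> step_hand(segments={"rows": [[0.006,0,0,0,0],[0.012,0,0,0,0],[0.018,0,0,0,0],[0.022,0,0,0,0],[0.025,0,0,0,0],[0.025,0,0,0,0],[0.025,0,0,0,0]]})

```text
clock: 3.25
position: [0.4911, 0.2594, 0.2155]
orientation: [0.0, 0.589, 0.808, -0.0]
wrist_force: [0.3, 0.1, 1.4]
width: 0.007
grasp_force: 0.0
```

```bash
python3 g.py
```

```text
t 3.25 tip in stand mm [ -1.5  48.  190.5] turn to go 0.0 F stand [0.32 0.03 1.38]
```

>>> step_hand(segments={"rows": [[-0.02,0,0,0,0],[-0.04,0,-0.02,0,0],[-0.06,0,-0.04,0,0],[-0.06,0,-0.04,0,0],[-0.06,0,-0.04,0,0]]})

```text
clock: 3.75
position: [0.5095, 0.2021, 0.2556]
orientation: [-0.0, 0.59, 0.808, 0.0]
wrist_force: [0.2, 0.1, -0.5]
width: 0.004
grasp_force: 0.0
```

```bash
python3 g.py 64 -60 240;  python3 -c "
from g import *
cv2.imwrite('pics/d.png',np.hstack([cv2.resize(camrig.capture('side')[150:250,230:330],(400,400)),cv2.resize(camrig.capture('top')[120:220,230:330],(400,400))]))"
```

```text
t 3.75 tip in stand mm [ -1.5 -12.3 230.6] turn to go -0.0017 F stand [ 0.24  0.05 -0.52]
tool delta [-0.0476  0.0656 -0.0093]
```

View pics/d.png

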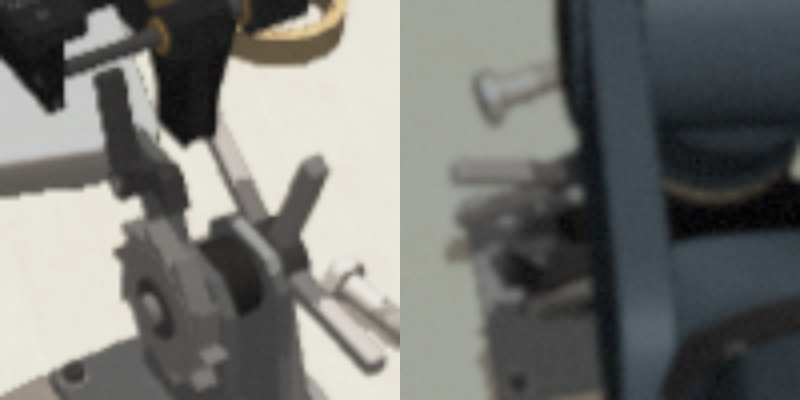

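```bash
python3 -c "
from g import *
for a in (.3,.5,.63,.8,.95):
    l=a-.297; print(a,proj('side',w((0,.04+.06*np.sin(l),.156+.06*np.cos(l)))))"; python3 g.py 64 -60 240
```

```text
0.3 [[261.59130049 172.20295029]]
0.5 [[258.41860413 169.31142469]]
0.63 [[256.45618795 168.04506164]]
0.8 [[254.07513015 167.14282693]]
0.95 [[252.1967676  167.05591653]]
t 3.85 tip in stand mm [ -2.4 -11.4 229.6] turn to go -0.0001 F stand [ 0.13  0.66 -0.53]
tool delta [-0.0486  0.0663 -0.0106]
```

```bash
python3 -c "
from g import *
cv2.imwrite('pics/e.png',cv2.resize(camrig.capture('side')[150:225,230:305],(600,600)))"
```

```text
(no output)
```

View pics/e.png

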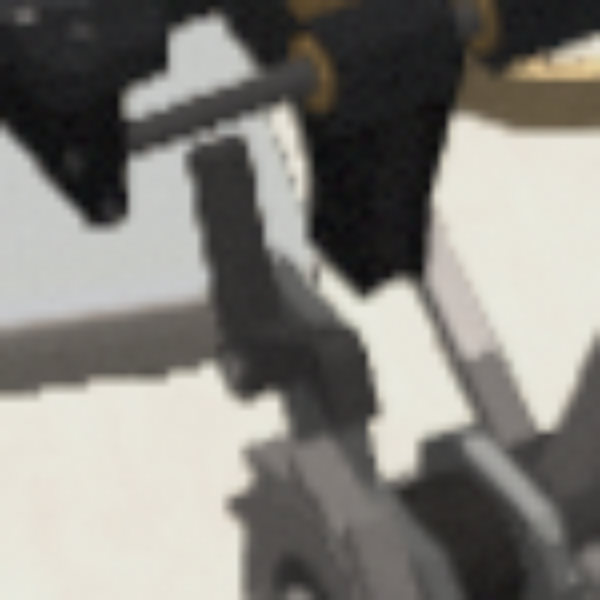

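```bash
python3 g.py -2 22 200
```

```text
t 3.9 tip in stand mm [ -2.4 -11.3 229.5] turn to go 0.0004 F stand [ 0.34 -0.45  0.08]
tool delta [0.0333 0.0005 0.0295]
```

>>> step_hand(segments={"rows": [[0.018,0.001,0,0,0],[0.034,0.001,0,0,0],[0.034,0.001,0.02,0,0],[0.034,0.001,0.03,0,0],[0.034,0.001,0.032,0,0],[0.034,0.001,0.032,0,0]]})

```text
clock: 4.5
position: [0.4996, 0.2351, 0.223]
orientation: [-0.0, 0.589, 0.808, -0.001]
wrist_force: [-0.0, 0.0, 0.5]
width: 0.006
grasp_force: 0.0
```

```bash
python3 g.py -2 52 197
```

```text
t 4.5 tip in stand mm [ -0.8  22.2 198. ] turn to go 0.0 F stand [-0.02  0.02  0.55]
tool delta [ 0.0298 -0.0012  0.001 ]
```

>>> step_hand(segments={"rows": [[0.008,-0.001,0.001,0,0],[0.016,-0.001,0.001,0,0],[0.022,-0.001,0.001,0,0],[0.026,-0.001,0.001,0,0],[0.030,-0.001,0.001,0,0],[0.032,-0.001,0.001,0,0],[0.032,-0.001,0.001,0,0]]})

```text
clock: 5.2
position: [0.4892, 0.2654, 0.2226]
orientation: [0.0, 0.589, 0.808, 0.0]
wrist_force: [0.3, -0.1, 0.3]
width: 0.006
grasp_force: 0.0
```

```bash
python3 g.py; python3 -c "
from g import *
cv2.imwrite('pics/f.png',cv2.resize(camrig.capture('side')[140:215,220:295],(600,600)))"
```

```text
t 5.2 tip in stand mm [ -1.5  54.2 197.6] turn to go 0.0003 F stand [ 0.27 -0.19  0.28]
```

View pics/f.png

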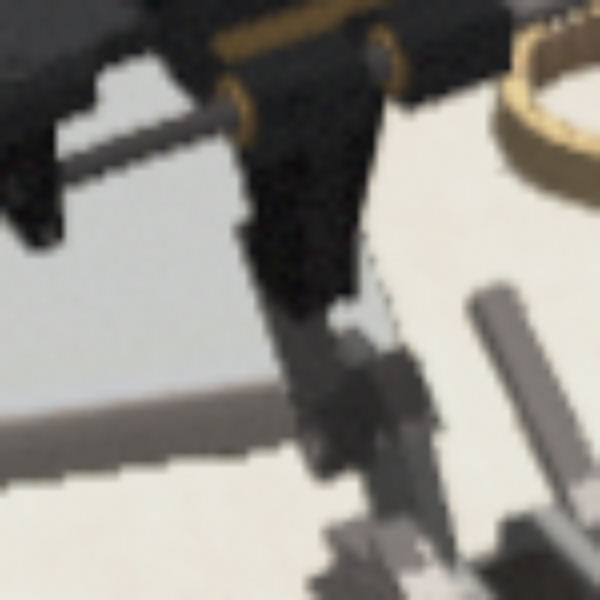

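Lever end at roughly crop (255,220), i.e. image (252,168), so it now leans well left at about 0.9. I'll withdraw up and right, then check the lever numerically.

>>> step_hand(segments={"rows": [[-0.01,0,-0.01,0,0],[-0.03,0,-0.035,0,0],[-0.065,0.01,-0.035,0,0],[-0.105,0.04,-0.035,0,0],[-0.115,0.065,-0.035,0,0],[-0.115,0.065,-0.035,0,0],[-0.115,0.065,-0.035,0,0]]})

```text
clock: 5.95
position: [0.5864, 0.1745, 0.2577]
orientation: [-0.0, 0.59, 0.808, -0.0]
wrist_force: [-0.6, -0.7, 0.4]
width: 0.006
grasp_force: 0.0
```

```bash
python3 g.py 64 -50 165; cat > lev.py <<'E'
from g import *
im=camrig.capture('side'); g=im.max(2)
print(proj('side',np.array([w((0,.04+.06*np.sin(l),.156+.06*np.cos(l))) for l in (-.297,.25,.653)])).round(1).tolist())
for r in range(160,200,3):
    d=np.flatnonzero(g[r,235:290]<85)+235; print(r,[(int(s[0]),int(s[-1])) for s in np.split(d,np.flatnonzero(np.diff(d)>1)+1) if len(s)])
E
python3 lev.py
```

```text
t 5.95 tip in stand mm [ 63.3 -62.1 232.7] turn to go -0.0016 F stand [-0.74 -0.5   0.44]
tool delta [0.0121 0.0008 0.0677]
[[266.4, 178.5], [257.7, 168.8], [252.2, 167.1]]
160 [(275, 289)]
163 [(278, 289)]
166 [(281, 289)]
169 [(250, 252), (254, 256), (284, 289)]
172 [(251, 252), (255, 255), (257, 257), (287, 289)]
175 [(252, 255), (257, 258)]
178 [(253, 257), (259, 259)]
181 [(254, 260)]
184 [(255, 257), (259, 261), (268, 270)]
187 [(256, 272)]
190 [(256, 273)]
193 [(257, 273)]
196 [(260, 270)]
199 [(260, 260), (266, 270)]
```

>>> step_hand(segments={"rows": [[0,0.001,0.04,0,0],[0,0.001,0.068,0,0],[0.01,0.001,0.068,0,0],[0.018,0.001,0.068,0,0],[0.025,0.001,0.068,0,0],[0.031,0.001,0.068,0,0],[0.037,0.001,0.068,0,0],[0.043,0.001,0.068,0,0],[0.048,0.001,0.068,0,0],[0.048,0.001,0.068,0,0]]})

```text
clock: 7.0
position: [0.5727, 0.2225, 0.1898]
orientation: [0.0, 0.589, 0.808, 0.001]
wrist_force: [0.7, -0.3, -0.4]
width: 0.006
grasp_force: 0.1
```

```bash
python3 g.py 64 -3 165; cat > bar.py <<'E'
from g import *
print([(a,proj('side',w((.064,.088*np.sin(a-.314),.105+.088*np.cos(a-.314))))[0].round(1).tolist()) for a in (0,.3,.5,.55,.6,.65)])
E
python3 bar.py
```

```text
t 7.0 tip in stand mm [ 65.  -12.2 164.8] turn to go 0.0003 F stand [ 0.56 -0.52 -0.37]
tool delta [ 0.0092 -0.001  -0.0002]
[(0, [309.1, 192.1]), (0.3, [301.3, 182.6]), (0.5, [296.2, 178.2]), (0.55, [294.9, 177.3]), (0.6, [293.7, 176.6]), (0.65, [292.4, 175.9])]
```

>>> step_hand(segments={"rows": [[0.005,-0.001,0,0,0],[0.009,-0.001,0,0,0],[0.011,-0.001,0,0,0],[0.011,-0.001,0,0,0],[0.011,-0.001,0,0,0]]})

```text
clock: 7.5
position: [0.568, 0.2318, 0.1894]
orientation: [-0.0, 0.589, 0.808, -0.0]
wrist_force: [0.1, -0.6, -0.2]
width: 0.007
grasp_force: 0.7
```

```bash
python3 g.py
```

```text
t 7.5 tip in stand mm [ 63.3  -1.8 164.4] turn to go -0.0003 F stand [-0.13 -0.63 -0.18]
```

>>> step_hand(segments={"rows": [[-0.01,0,0,0,0],[-0.04,0,-0.01,0,0],[-0.08,0,-0.04,0,0],[-0.1,0,-0.08,0,0],[-0.1,0,-0.08,0,0]]})

```text
clock: 8.0
position: [0.6029, 0.1336, 0.2751]
orientation: [0.004, 0.591, 0.807, 0.003]
wrist_force: [0.2, 0.0, 1.1]
width: 0.006
grasp_force: 0.0
```

```bash
python3 -c "
from g import *
cv2.imwrite('pics/g.png',cv2.resize(camrig.capture('side')[160:260,240:340],(600,600),interpolation=cv2.INTER_CUBIC))
for a in (0,.5,.55,.6,.65):
  print(a,[((proj('side',w((.064,.088*np.sin(a-.314+k*1.2566),.105+.088*np.cos(a-.314+k*1.2566))))[0]-(240,160))*6).round().tolist() for k in (1,0,-1)])
"
```

```text
0 [[243.0, 99.0], [414.0, 192.0], [505.0, 497.0]]
0.5 [[215.0, 160.0], [337.0, 109.0], [498.0, 384.0]]
0.55 [[214.0, 169.0], [329.0, 104.0], [494.0, 371.0]]
0.6 [[214.0, 178.0], [322.0, 99.0], [491.0, 358.0]]
0.65 [[213.0, 187.0], [315.0, 96.0], [487.0, 345.0]]
```

View pics/g.png

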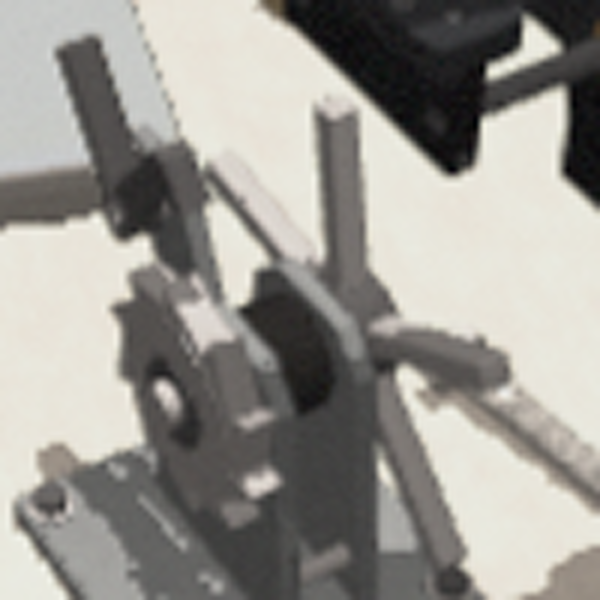

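The lever is thrown back (end at (80,45)). The bar ends are at (215,165), (337,104) and (497,367), which puts the wheel at about 0.53–0.55, inside the 0.40–0.64 window. Next I'll go over to the left of the lever.

```bash
python3 g.py -2 108 250
```

```text
t 8.05 tip in stand mm [  64.9 -104.1  247.4] turn to go -0.0032 F stand [ 0.77 -0.75 -0.07]
tool delta [ 0.2119 -0.0675 -0.0032]
```

>>> step_hand(segments={"rows": [[0.03,-0.01,0,0,0],[0.07,-0.03,0,0,0],[0.11,-0.05,0,0,0],[0.15,-0.065,0,0,0],[0.19,-0.065,0,0,0],[0.21,-0.065,0,0,0],[0.21,-0.065,0,0,0],[0.21,-0.065,0,0,0]]})

```text
clock: 8.85
position: [0.4713, 0.3165, 0.2683]
orientation: [-0.001, 0.588, 0.809, -0.001]
wrist_force: [-0.6, -0.1, -0.8]
width: 0.003
grasp_force: 0.0
```

```bash
python3 g.py -2 108 190
```

```text
t 8.85 tip in stand mm [ -2.9 108.3 243.3] turn to go 0.0017 F stand [-0.61  0.06 -0.82]
tool delta [-0.0003  0.001   0.0533]
```

>>> step_hand(segments={"rows": [[0,0.001,0.03,0,0],[0,0.001,0.053,0,0],[-0.008,0.001,0.053,0,0],[-0.015,0.001,0.053,0,0],[-0.021,0.001,0.053,0,0],[-0.027,0.001,0.053,0,0],[-0.033,0.001,0.053,0,0],[-0.039,0.001,0.053,0,0],[-0.045,0.001,0.053,0,0],[-0.051,0.001,0.053,0,0]]})

```text
clock: 9.85
position: [0.4894, 0.2678, 0.2167]
orientation: [0.0, 0.589, 0.808, 0.0]
wrist_force: [0.5, -0.2, 0.0]
width: 0.004
grasp_force: 0.0
```

>>> step_hand(segments={"rows": [[-0.004,0,0,0,0],[-0.006,0,0,0,0],[-0.006,0,0,0,0],[-0.006,0,0,0,0]]})

```text
clock: 10.25
position: [0.491, 0.2627, 0.2165]
orientation: [-0.0, 0.589, 0.808, -0.0]
wrist_force: [-0.0, -0.6, -0.6]
width: 0.008
grasp_force: 0.0
```

```bash
python3 g.py
```

```text
t 10.25 tip in stand mm [ -0.5  51.1 191.5] turn to go -0.0002 F stand [-0.19 -0.55 -0.57]
```

>>> step_hand(segments={"rows": [[0.01,0,0,0,0],[0.03,0,0,0,0],[0.06,0,-0.02,0,0],[0.1,0,-0.04,0,0],[0.14,0,-0.05,0,0],[0.14,0,-0.05,0,0],[0.14,0,-0.05,0,0],[0.14,0,-0.05,0,0]]})

```text
clock: 11.05
position: [0.4477, 0.3952, 0.2658]
orientation: [-0.0, 0.589, 0.808, -0.001]
wrist_force: [-0.3, 0.0, -0.3]
width: 0.009
grasp_force: 0.0
```

```bash
python3 g.py; python3 lev.py; python3 -c "
from g import *
cv2.imwrite('pics/k.png',cv2.resize(camrig.capture('side')[160:260,240:340],(600,600),interpolation=cv2.INTER_CUBIC))"
```

```text
t 11.05 tip in stand mm [ -1.2 190.5 240.8] turn to go -0.0001 F stand [-0.28  0.13 -0.32]
[[266.4, 178.5], [257.7, 168.8], [252.2, 167.1]]
160 []
163 []
166 []
169 []
172 []
175 []
178 []
181 [(262, 269)]
184 [(262, 269)]
187 [(260, 267)]
190 [(259, 267)]
193 [(257, 266), (269, 269)]
196 [(260, 270)]
199 [(260, 264)]
```

View pics/k.png

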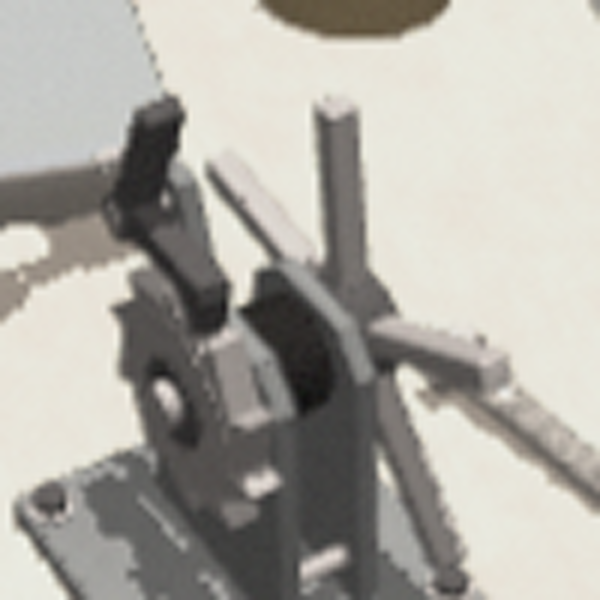

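The lever end is back at (165,105) in the crop, image (267,177.5), and the nose sits in the gap. I'll compare it with the first picture before handing in.

```bash
python3 -c "
import cv2,numpy as np
from station import bot, camrig, observe
a=cv2.imread('pics/side0.png'); b=camrig.capture('side')
s=np.s_[172:200,252:275]
print([cv2.moments((i[s].max(2)<85).astype(np.uint8),True)['m00'] for i in (a,b)])
for r in range(176,194,3): print(r,[(np.flatnonzero(i[r,250:272].max(2)<85)[[0,-1]]+250).tolist() if (i[r,250:272].max(2)<85).any() else None for i in (a,b)])
d=np.abs(a.astype(int)-b).max(2)
for n,(x,y,w,h) in dict(nut=(224,256,20,22),tins=(150,218,45,62),bolt=(325,222,22,25)).items(): print(n,np.percentile(d[y:y+h,x:x+w],[50,95]))
"
```

```text
[183.0, 175.0]Traceback (most recent call last):
  File "<string>", line 7, in <module>
    for r in range(176,194,3): print(r,[(np.flatnonzero(i[r,250:272].max(2)<85)[[0,-1]]+250).tolist() if (i[r,250:272].max(2)<85).any() else None for i in (a,b)])
                                                                                                          ~~~~~~~~~~~~~~~~^^^
    return umr_maximum(a, axis, None, out, keepdims, initial, where)
numpy.exceptions.AxisError: axis 2 is out of bounds for array of dimension 2
```

```bash
python3 -c "
import cv2,numpy as np
from station import bot, camrig, observe
a=cv2.imread('pics/side0.png'); b=camrig.capture('side')
for r in range(178,194,3): print(r,[(np.flatnonzero(i[r,250:272].max(1)<85)+250)[[0,-1]].tolist() for i in (a,b)])
d=np.abs(a.astype(int)-b).max(2)
for n,(x,y,w,h) in dict(nut=(224,256,20,22),tins=(150,218,45,62),bolt=(325,222,22,25)).items(): print(n,np.percentile(d[y:y+h,x:x+w],[50,95]))
"
```

```text
Traceback (most recent call last):
IndexError: index 0 is out of bounds for axis 0 with size 0
```

```bash
python3 -c "
import cv2,numpy as np
from station import bot, camrig, observe
a=cv2.imread('pics/side0.png'); b=camrig.capture('side')
for r in range(178,194,3): print(r,[(np.flatnonzero(i[r,250:272].max(1)<85)+250).tolist() for i in (a,b)])
d=np.abs(a.astype(int)-b).max(2)
for n,(x,y,w,h) in dict(nut=(224,256,20,22),tins=(150,218,45,62),bolt=(325,222,22,25)).items(): print(n,np.percentile(d[y:y+h,x:x+w],[50,95]))
"
```

```text
178 [[], []]
181 [[263, 264, 265, 266, 267, 268, 269], [262, 263, 264, 265, 266, 267, 268, 269]]
184 [[262, 263, 264, 265, 266, 267, 268, 269], [262, 263, 264, 265, 266, 267, 268, 269]]
187 [[260, 261, 262, 263, 264, 265, 266, 267], [260, 261, 262, 263, 264, 265, 266, 267]]
190 [[259, 260, 261, 262, 263, 264, 265, 266, 267, 268], [259, 260, 261, 262, 263, 264, 265, 266, 267]]
193 [[257, 258, 259, 260, 261, 262, 263, 264, 265, 266, 269], [257, 258, 259, 260, 261, 262, 263, 264, 265, 266, 269]]
nut [ 9. 13.]
tins [12. 80.]
bolt [ 9. 13.]
```

```bash
python3 -c "
from station import bot, camrig, observe
print(bot.hand_in())"
```

```text
the job is handed in; nothing more can be done
None
```

The job is handed in: I threw the pawl back, turned the wheel back one notch (left at about 0.53 rad by camera, within the 0.40–0.64 window), and pushed the lever back; it matches its starting seated position to about a pixel. The first lever push fell short, so I repeated it. The nut and bolt did not move; the tins' picture area did change, probably from the arm or its shadow, which I did not check, but no move went near them.

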